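Walk the knife block end over end to its place

TASK

The empty wooden knife block is lying on the rubber draining mat; it is too wide to pick up and the mat too grippy to slide it on. Take the spice jar off the mat first and stand it upright anywhere on the bare worktop, then walk the block along the mat end over end without lifting it clear: tip it up until it stands on its slotted end, tip it on over so that it lies flat again further along, then tip it up once more so that it stands on its plain base, slots up, inside the white square at the far end of the mat. Do not knock the jar over or disturb the mug and the tins.

Things in the scene. Friction and masses are not known exactly. Their poses are not given: they have to be found in the camera images.
- drain_mat: Fixed black ribbed rubber mat, 500 x 170 x 4 mm, flat. Origin: centre of its underside; x axis: along its length towards the white square, the way the block must walk (to the robot's right, within 0.2 rad); y across, z up. Its top, 4 mm up, grips the block (friction 1.2 to 1.8), so the block's far lower edge stays put when its near end is pushed.
- home (a point): Centre of the white square outline (140 x 140 mm between line centres, flat) on the mat's top face near its +x end, 168 mm along x from the mat's centre. Axes as the mat's.
- knife_block: Loose wooden block, 140 long x 100 wide x 84 mm thick, 0.4-0.65 kg. Origin: its centre. x axis: along the 140 mm, from plain base to the end with 5 dark slots (look only); y 100 mm; z 84 mm. Lies near the mat's -x end, slots towards the square. A quarter turn moves it 112 mm. Pushed near the top of an end it turns on its far lower edge; lying it balances at 59 deg, standing at 31, then falls on.
- base_end (a point): Centre of the block's plain base face (-x end, 70 mm from its centre). Moves with the block, axes as the block's.
- slot_end (a point): Centre of the block's slotted end face (+x end, 70 mm from its centre). Moves with the block, axes as the block's.
- spice_jar: Loose spice jar, clear glass with a label and a green screw lid, round, 46 mm across, 106 mm tall, standing on the mat between the block and the far end of the white square, in the block's way (its like stand at the back wall). Origin: centre of its underside; z up along its axis.
- mug: Loose small dark mug with lighter rim, 65 mm across, 70 mm tall, bystander beyond the mat. Origin: on its underside.
- tomato_tin: Loose tall food tin, 75 mm across, 110 mm tall, bystander beyond the mat. Origin: centre of its underside.
- fish_tin: Loose flat food tin, 86 mm across, 40 mm tall, bystander beyond the mat. Origin: centre of its underside.
Not all that is in view belongs to the job. What is shaped like the knife_block but red is not meant.

How it is judged:
By the outcome, as a careful person would: the job done as asked, in the order asked, and still so for the second after the job is handed in, with the robot touching nothing.
It also fails if it takes over 67 s, if anything falls off the work surface, if the arm or the gripper's body presses on something with over 40 N, if the wrist force passes 120 N, or if a joint passes its speed limit or range.

ROBOT

A 6-joint arm with a two-finger parallel gripper is mounted at the origin on a cart in front of the work surface, level with it; the furniture and walls round the work are solid. World frame = base frame: x ahead of the robot, y to its left, z up, the work surface at z = 0. Lengths are in m, angles in rad, forces in N, time in s.
With the tool pointing down it reaches from about 0.325 to 1 m from the base axis. Payload 5.1 kg.
Tool frame: the origin (TCP) lies on the front face of the gripper's body, between the roots of the fingers; the fingertips stand 73 mm ahead of it and the grasp point (between the pads) lies 54 mm ahead of it; z points along the fingers, y is the line along which they close (so a half turn about z gives the same grasp; the last joint's range is limited). The gripper opens to 85 mm and grips with 20 to 120 N. Pads are 22 mm wide; open, the fingers measure 114 mm over their backs; the gripper's body (76 mm by 85 mm) begins 54 mm behind the grasp point. The pads swing forward as they close: fully open they stand 13 mm farther back than shut.
Start: joints at [-1.229, 0.124, 1.65, -0, 1.367, -0.083], TCP at [0.268, -0.592, 0.304] pointing down, gripper open.
Joint ranges: [-2.61, 2.61], [-1.02, 2.33], [0.03, 2.71], [-1.35, 4.49], [0.32, 2.68], [-2.91, 2.91]. Speed limits (rad/s): [2.57, 2.57, 3.14, 3.14, 3.14, 3.14].

INTERFACE

Orientations are given as [roll, pitch, yaw] about the fixed x, y, z axes, in that order (R = Rz(yaw) Ry(pitch) Rx(roll)).
In Python, from rig import monitor, viewer, job gives the robot as it stands.
- The arm moves only by the tool jog_arm, never from a script. Its argument "motion" is a list of rows, each an object with "gripper": the finger opening in cm, from 0 to 8.54; "travel": the shift along the tool's x, y, z in cm, a list of three; "twist": the turn, a rotation vector about the tool's x, y, z in rad, a list of three. A call has 1 to 5 rows; each row is the pose to reach, as a shift and turn from the pose commanded when the call began, along the tool's axes at that moment; what a row does not reach only later rows make up. A row lasts 1/12 s, in which the tool goes at most 41.7 mm and 7.16 degrees, less where a joint would pass 70% of its speed; a pose out of reach is approached as far as the arm can. A call with a gripper value outside its range is refused whole. The fingers move at their own pace and stop on an object; "grip_force" is the grip in N (left out, the last holds). Time passes only in rows, so rows that repeat a pose let the fingers close. It gives the time, the measured TCP pose, the force, the opening and the grip force at its end, in the units of the state.
- monitor.get_obs(): the state, without advancing time (a new reading comes with each control period).
- viewer.capture(name): name is "side" or "top" or "wrist"; returns (picture, depth): 480x640x3 uint8, red, green, blue; 480x640 float32, m along the optical axis (not along the pixel's ray), 0 where there is no reading.
- viewer.camera_info(name): a dict with "mtx" (3x3 intrinsics, pixels), "T" (4x4, takes a point from camera to world coordinates). Camera axes: x right, y up, looking along -z (the intrinsics and any distortion apply to the point x, -y, -z); pixel columns grow to the right and rows downward; lengths in m; the calibration is good to about 2 mm. A picture is of the moment at which its call begins: read the wrist's pose just before it. camera_info takes no time and is no camera call; for the wrist camera it gives the pose at the moment of the call.
- job.close_job(): hands the job in; it is judged then, once.
The state is a dict: "time_s": time; "joint_pos": joint angles; "dq": joint speeds; "effort": joint torques, N m; "tcp_pos": TCP position; "eef_rot": TCP orientation; "wrist_force": force on the tool from outside, world axes, zero at the start; "torque": the same for the moment, N m; "opening": finger opening in m; "grip_force": force on a finger pad.
Only numpy, scipy, OpenCV 4.12 (cv2) and the standard library are available. Lean on these libraries where they do the work, as an engineer would, in place of code of your own. Each camera call takes 0.05 s, during which the arm holds its last target. There are 200 camera calls.

## Working session

There is one attempt and no reset: what is moved stays moved. The work goes in short steps, Python scripts to look and compute and a tool call to move; the robot and the scene stay as the last step left them, time stands still between calls to the robot, and variables do not carry over. Pictures are saved under pics/ and viewed, at most 10 in all, crops included, and the job is handed in when it is done.

Besides the shell and the picture viewer there is one more tool, called after "Emit:" in YAML: its name, and indented under it one key for each argument. jog_arm: Moves the arm, as the interface text tells. Its arguments: {"type":"object","properties":{"motion":{"type":"array","items":{"type":"object","properties":{"gripper":{"type":"number"},"travel":{"type":"array","items":{"type":"number"}},"twist":{"type":"array","items":{"type":"number"}}}}},"grip_force":{"type":"number"}},"required":["motion"]}

```bash
ls; mkdir -p pics
python3 - <<'E'
from rig import monitor, viewer
import cv2,numpy as np
print(monitor.get_obs())
ims=[]
for n in("top","side"):
    p,d=viewer.capture(n); c=viewer.camera_info(n); print(n,c)
    np.savez("pics/%s0.npz"%n,p=p,d=d,m=c["mtx"],T=c["T"]); cv2.imwrite("pics/%s0.png"%n,p[:,:,::-1])
E
```

```text
pics
{'time_s': 0.0, 'joint_pos': array([-1.22857224e+00,  1.24476522e-01,  1.65168974e+00, -1.03398271e-05,
        1.36753745e+00, -8.26046691e-02]), 'dq': array([-0.00231265, -0.00134055,  0.00019571,  0.00088491,  0.00046301,
       -0.00200732]), 'effort': array([ 3.05464229e-03, -4.23605347e+01, -3.65451872e+01,  1.33396529e-04,
        6.89363907e-03,  7.43883930e-06]), 'tcp_pos': array([ 0.26771576, -0.59178541,  0.30266207]), 'eef_rot': array([-3.13948796e+00, -1.64096851e-04,  4.24830682e-01]), 'wrist_force': array([-0.21676313, -0.28860373,  0.57013543]), 'torque': array([-0.02869339,  0.02882161, -0.01782646]), 'grip_force': 0.0, 'opening': 0.08497393537278818}
top {'mtx': array([[574.62417881,   0.        , 317.36692255],
       [  0.        , 574.62417881, 238.90631281],
       [  0.        ,   0.        ,   1.        ]]), 'T': array([[ 3.90385690e-03,  9.93527286e-01, -1.13526613e-01,
         3.80673718e-01],
       [-9.99601779e-01,  7.04309821e-04, -2.82096963e-02,
         7.10610489e-02],
       [-2.79471451e-02,  1.13591531e-01,  9.93134392e-01,
         1.44349940e+00],
       [ 0.00000000e+00,  0.00000000e+00,  0.00000000e+00,
         1.00000000e+00]])}
side {'mtx': array([[463.43238749,   0.        , 315.95604931],
       [  0.        , 463.43238749, 247.35526976],
       [  0.        ,   0.        ,   1.        ]]), 'T': array([[ 0.99641896,  0.04000531, -0.07449049,  0.45247824],
       [-0.08192743,  0.67465187, -0.73357532, -0.54342661],
       [ 0.02090824,  0.73705117,  0.67551345,  0.66120643],
       [ 0.        ,  0.        ,  0.        ,  1.        ]])}
```

View pics/top0.png

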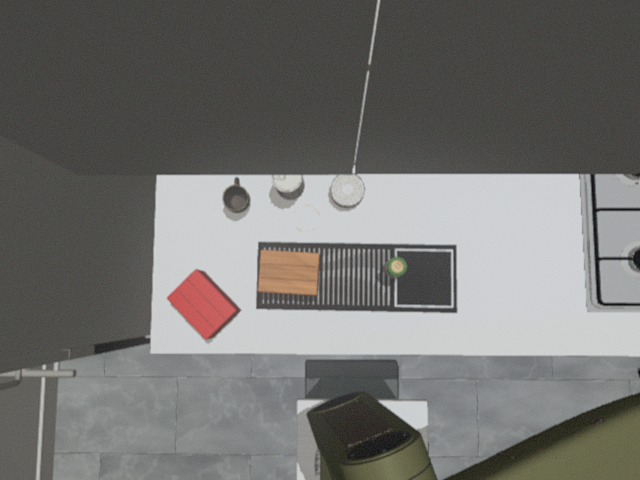

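View pics/side0.png

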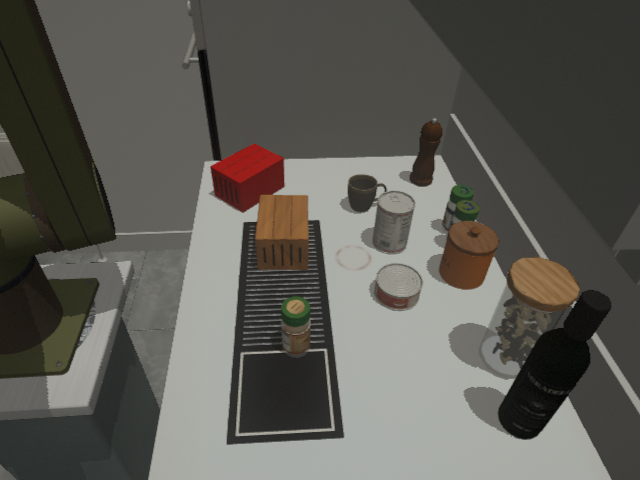

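Jar candidates (side view): the green-lid jar on the mat (296,325), and two like it at the wall (461,205) and (466,215). I choose the one on the mat. Block candidates: the wooden one on the mat (284,230), and the red one (248,178), which is excluded.

```bash
cat > h.py <<'E'
import numpy as np,cv2
def pts(p,d,m,T):
    v,u=np.mgrid[:480,:640]
    c=np.stack([(u-m[0,2])/m[0,0]*d,-(v-m[1,2])/m[1,1]*d,-d,np.ones_like(d)],-1)
    w=(c@T.T)[...,:3]; w[d<=0]=np.nan; return w
def plane(u,v,m,T,z):
    r=T[:3,:3]@np.array([(u-m[0,2])/m[0,0],-(v-m[1,2])/m[1,1],-1.]); return T[:3,3]+r*(z-T[2,3])/r[2]
def load(f):
    z=np.load(f); return z['p'],z['d'],z['m'],z['T']
def rect(mask,w):
    q=w[mask][:,:2]; q=q[~np.isnan(q).any(1)].astype(np.float32); r=cv2.minAreaRect(q); return np.round(r[0],4),np.round(r[1],4),round(r[2],2),len(q)
E
python3 - <<'E'
from h import *
for n in("top","side"):
    p,d,m,T=load("pics/%s0.npz"%n); w=pts(p,d,m,T); z=w[...,2]; x=w[...,0]; y=w[...,1]
    hsv=cv2.cvtColor(p,cv2.COLOR_RGB2HSV)
    reg=(x>.2)&(x<.75)&(y>-.4)&(y<.45)
    print(n)
    blk=reg&(z>.075)&(z<.098)&(x<.5)&(hsv[...,0]<22)&(hsv[...,1]>60)
    red=(hsv[...,0]<3)&(hsv[...,1]>200)
    blk&=~red
    nn,l,s,c=cv2.connectedComponentsWithStats(blk.astype(np.uint8))
    k=1+np.argmax(s[1:,4]); print("blk",rect(l==k,w),np.median(z[l==k]))
    g=reg&(z>.09)&(z<.13)&(x<.5)&(y<.2)&(hsv[...,0]>35)&(hsv[...,0]<85)
    g2=reg&(z>.095)&(z<.13)&(x<.5)&(y<0.05); print("lid",rect(g,w),rect(g2,w),np.nanpercentile(z[g2],[5,50,95]) )
    mat=reg&(abs(z)<.012)&(p.max(2)<70)&(x<.52)
    nn,l,s,c=cv2.connectedComponentsWithStats(mat.astype(np.uint8)); k=1+np.argmax(s[1:,4]); print("mat",rect(l==k,w))
    for nme,zz in(("mug",.07),("tom",.11),("fish",.04)): pass
    print("table z",np.nanmedian(z[reg&(p.min(2)>150)]))
    back=reg&(x>.5)&(z>.03)&(z<.2)
    nn,l,s,c=cv2.connectedComponentsWithStats(back.astype(np.uint8))
    for k in range(1,nn):
        if s[k,4]>60: print("obj",c[k],rect(l==k,w)[:2],np.nanmax(z[l==k]))
p,d,m,T=load("pics/top0.npz")
for c in((257.5,242),(456.5,245),(456.5,311.5),(257,310),(396,249.5),(453,250.5),(453,307),(396,306)):print(c,plane(*c,m,T,.004).round(4))
E
```

```text
top
blk (array([0.382 , 0.3849]), array([0.1388, 0.1015]), 45.16, 2358) 0.0835835665089183
lid (array([ 0.4704, -0.0753]), array([0.0445, 0.042 ]), 88.34, 173) (array([ 0.4704, -0.0753]), array([0.0445, 0.042 ]), 88.34, 301) [0.1031571  0.10863441 0.11290153]
mat (array([ 0.447 , -0.1532]), array([0.1279, 0.1255]), 89.09, 1447)
table z -0.00046315031751964497
obj [347.43542857 188.94971429] (array([0.6654, 0.0368]), array([0.0803, 0.085 ])) 0.046893240411865156
obj [288.21938776 184.24319728] (array([0.6677, 0.1815]), array([0.0422, 0.0741])) 0.11807825209713219
obj [235.34202899 195.52463768] (array([0.6465, 0.3148]), array([0.0805, 0.0639])) 0.07494356230239996
obj [284.40229885 251.91954023] (array([0.5033, 0.1751]), array([0.1385, 0.0106])) 0.09395190886239169
side
blk (array([0.4546, 0.1751]), array([0.1423, 0.097 ]), 86.82, 2363) 0.08870806841541334
lid (array([ 0.4692, -0.079 ]), array([0.044 , 0.0451]), 32.41, 526) (array([ 0.4691, -0.0788]), array([0.0441, 0.0446]), 32.49, 673) [0.09803483 0.10983084 0.11179321]
mat (array([ 0.4483, -0.1546]), array([0.1362, 0.1345]), 89.15, 6544)
table z 0.0008851197212257356
obj [383.49688231 207.82462977] (array([0.6684, 0.2437]), array([0.0868, 0.2071])) 0.11309294633437816
obj [305.75816993 217.44444444] (array([0.5018, 0.1726]), array([0.1399, 0.0082])) 0.09109737005282903
obj [398.25144092 281.3832853 ] (array([0.6663, 0.0354]), array([0.0888, 0.0839])) 0.044054724202254536
(257.5, 242) [0.5372 0.2633 0.004 ]
(456.5, 245) [ 0.5301 -0.2364  0.004 ]
(456.5, 311.5) [ 0.365  -0.2325  0.004 ]
(257, 310) [0.3666 0.2619 0.004 ]
(396, 249.5) [ 0.5186 -0.0854  0.004 ]
(453, 250.5) [ 0.5163 -0.2274  0.004 ]
(453, 307) [ 0.376  -0.2242  0.004 ]
(396, 306) [ 0.3779 -0.0838  0.004 ]
```

Run:
```python
import cv2
p=cv2.imread("pics/side0.png"); cv2.imwrite("pics/crop0.png",cv2.resize(p[180:440,200:360],None,fx=2.2,fy=2.2))
```

```text
(no output)
```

View pics/crop0.png

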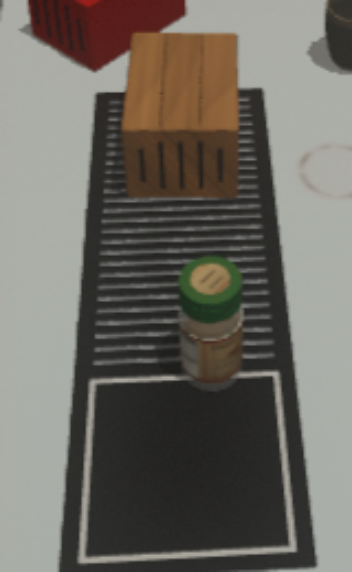

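```bash
cat >> h.py <<'E'
from scipy.spatial.transform import Rotation as Ro
def go(*targets,cur=None):
    """targets (x,y,z,yaw), each relative to the previous one; prints travel cm / twist"""
    if cur is None:
        from rig import monitor
        o=monitor.get_obs(); P=o['tcp_pos'];R=Ro.from_euler('xyz',o['eef_rot']); print('t',round(o['time_s'],2),'tcp',P.round(4),o['eef_rot'].round(3),'F',o['wrist_force'].round(1),'op',round(o['opening'],4))
    for x,y,z,yaw in targets:
        Q=np.array([x,y,z]);S=Ro.from_euler('xyz',[np.pi,0,yaw])
        print('  travel',(R.inv().apply(Q-P)*100).round(2),'twist',(R.inv()*S).as_rotvec().round(3)); P,R=Q,S
def block(f,zlo,zhi):
    p,d,m,T=load(f); w=pts(p,d,m,T); hsv=cv2.cvtColor(p,cv2.COLOR_RGB2HSV)
    k=(w[...,2]>zlo)&(w[...,2]<zhi)&(w[...,0]>.36)&(w[...,0]<.56)&(w[...,1]<.30)&(w[...,1]>-.3)&(hsv[...,0]>5)&(hsv[...,0]<22)&(hsv[...,1]>60)
    n,l,s,c=cv2.connectedComponentsWithStats(k.astype(np.uint8)); j=1+np.argmax(s[1:,4]); k=l==j
    q=w[k][:,:2].astype(np.float32); r=cv2.minAreaRect(q); print(f,'n',len(q),'z',np.median(w[k][:,2]).round(4)); print(cv2.boxPoints(r).round(4).tolist(),np.round(r[0],4),np.round(r[1],4),r[2])
E
python3 - <<'E'
from h import *
block("pics/top0.npz",.07,.1);block("pics/side0.npz",.082,.1)
go((.47,-.077,.24,1.5708),(.47,-.077,.128,1.5708))
E
```

```text
pics/top0.npz n 2475 z 0.0874
[[0.4041999876499176, 0.11129999905824661], [0.5041999816894531, 0.10559999942779541], [0.5120999813079834, 0.24570000171661377], [0.4120999872684479, 0.25130000710487366]] [0.4581 0.1785] [0.1402 0.1002] 86.76820373535156
pics/side0.npz n 2355 z 0.0888
[[0.40209999680519104, 0.10700000077486038], [0.5016000270843506, 0.10090000182390213], [0.510200023651123, 0.24279999732971191], [0.4106999933719635, 0.24879999458789825]] [0.4561 0.1749] [0.1421 0.0996] 86.51641845703125
t 0.1 tcp [ 0.2677 -0.5919  0.3028] [-3.14  -0.     0.425] F [0.  0.5 0.2] op 0.0853
  travel [ 39.65 -38.56   6.36] twist [-2.000e-03 -1.000e-03 -1.146e+00]
  travel [ 0.  -0.  11.2] twist [0. 0. 0.]
```

Emit:
jog_arm:
  motion:
    - {"gripper":8.5,"travel":[13.2,-12.85,2.1],"twist":[0,0,-0.382]}
    - {"gripper":8.5,"travel":[13.2,-12.85,2.1],"twist":[0,0,-0.382]}
    - {"gripper":8.5,"travel":[13.2,-12.85,2.1],"twist":[0,0,-0.382]}
    - {"gripper":8.5,"travel":[13.2,-12.85,2.1],"twist":[0,0,-0.382]}
    - {"gripper":8.5,"travel":[13.2,-12.85,2.1],"twist":[0,0,-0.382]}

```text
time_s: 0.52
tcp_pos: [0.3358, -0.4167, 0.2813]
eef_rot: [-3.139, -0.002, 0.809]
wrist_force: [1.1, -0.3, -1.0]
opening: 0.085
grip_force: 0.0
```

Emit:
jog_arm:
  motion:
    - {"gripper":8.5,"travel":[17.0,-7.0,2.1],"twist":[0,0,-0.382]}
    - {"gripper":8.5,"travel":[17.0,-7.0,2.1],"twist":[0,0,-0.382]}
    - {"gripper":8.5,"travel":[17.0,-7.0,2.1],"twist":[0,0,-0.382]}
    - {"gripper":8.5,"travel":[17.0,-7.0,2.1],"twist":[0,0,-0.382]}
    - {"gripper":8.5,"travel":[17.0,-7.0,2.1],"twist":[0,0,-0.382]}

```text
time_s: 0.93
tcp_pos: [0.4025, -0.2457, 0.2606]
eef_rot: [-3.14, -0.002, 1.192]
wrist_force: [-0.3, 0.0, -0.9]
opening: 0.085
grip_force: 0.0
```

Emit:
jog_arm:
  motion:
    - {"gripper":8.5,"travel":[18.4,-0.15,2.1],"twist":[0,0,-0.382]}
    - {"gripper":8.5,"travel":[18.4,-0.15,2.1],"twist":[0,0,-0.382]}
    - {"gripper":8.5,"travel":[18.4,-0.15,2.1],"twist":[0,0,-0.382]}
    - {"gripper":8.5,"travel":[18.4,-0.15,2.1],"twist":[0,0,-0.382]}
    - {"gripper":8.5,"travel":[18.4,-0.15,2.1],"twist":[0,0,-0.382]}

```text
time_s: 1.35
tcp_pos: [0.4696, -0.0745, 0.2399]
eef_rot: [-3.141, -0.002, 1.574]
wrist_force: [-0.4, -0.8, 0.5]
opening: 0.0854
grip_force: 0.0
```

Emit:
jog_arm:
  motion:
    - {"gripper":8.5,"travel":[-0.2,0,3]}
    - {"gripper":8.5,"travel":[-0.2,0,6]}
    - {"gripper":8.5,"travel":[-0.2,0,9]}
    - {"gripper":8.5,"travel":[-0.2,0,11.1]}
    - {"gripper":8.5,"travel":[-0.2,0,11.1]}

```text
validation failed for argument at $.mo...
```

Emit:
jog_arm:
  motion:
    - {"gripper":4.2,"travel":[0,0,0]}
    - {"gripper":4.2,"travel":[0,0,0]}
    - {"gripper":4.2,"travel":[0,0,0]}
    - {"gripper":4.2,"travel":[0,0,0]}
    - {"gripper":4.2,"travel":[0,0,0]}
  grip_force: 40

```text
validation failed for argument at $.mo...
```

Emit:
jog_arm:
  motion:
    - {"gripper":3.5,"travel":[0,0,0]}
    - {"gripper":3.5,"travel":[0,0,0]}
    - {"gripper":3.5,"travel":[0,0,0]}
    - {"gripper":3.5,"travel":[0,0,0]}
    - {"gripper":3.5,"travel":[0,0,0]}
  grip_force: 40

```text
validation failed for argument at $.mo...
```

Twist is required in each row.

Emit:
jog_arm:
  motion:
    - {"gripper":8.5,"travel":[-0.2,0,3],"twist":[0,0,0]}
    - {"gripper":8.5,"travel":[-0.2,0,6],"twist":[0,0,0]}
    - {"gripper":8.5,"travel":[-0.2,0,9],"twist":[0,0,0]}
    - {"gripper":8.5,"travel":[-0.2,0,11.1],"twist":[0,0,0]}
    - {"gripper":8.5,"travel":[-0.2,0,11.1],"twist":[0,0,0]}

```text
time_s: 1.77
tcp_pos: [0.4657, -0.0791, 0.1244]
eef_rot: [-3.131, -0.003, 1.571]
wrist_force: [0.1, -0.5, -1.3]
opening: 0.0851
grip_force: 0.0
```

Emit:
jog_arm:
  motion:
    - {"gripper":4.2,"travel":[0,0,0],"twist":[0,0,0]}
    - {"gripper":4.2,"travel":[0,0,0],"twist":[0,0,0]}
    - {"gripper":4.2,"travel":[0,0,0],"twist":[0,0,0]}
    - {"gripper":4.2,"travel":[0,0,0],"twist":[0,0,0]}
    - {"gripper":4.2,"travel":[0,0,0],"twist":[0,0,0]}
  grip_force: 40

```text
time_s: 2.18
tcp_pos: [0.471, -0.0808, 0.1325]
eef_rot: [3.137, 0.001, 1.571]
wrist_force: [-0.6, 0.1, 6.2]
opening: 0.0446
grip_force: 41.4
```

Emit:
jog_arm:
  motion:
    - {"gripper":3.5,"travel":[0,0,0],"twist":[0,0,0]}
    - {"gripper":3.5,"travel":[0,0,0],"twist":[0,0,0]}
    - {"gripper":3.5,"travel":[0,0,0],"twist":[0,0,0]}
    - {"gripper":3.5,"travel":[0,0,0],"twist":[0,0,0]}
    - {"gripper":3.5,"travel":[0,0,0],"twist":[0,0,0]}
  grip_force: 40

```text
time_s: 2.6
tcp_pos: [0.471, -0.0808, 0.1325]
eef_rot: [3.137, 0.001, 1.571]
wrist_force: [-0.8, -0.4, 7.1]
opening: 0.0444
grip_force: 41.5
```

Emit:
jog_arm:
  motion:
    - {"gripper":3.5,"travel":[0,0,-1],"twist":[0,0,0]}
    - {"gripper":3.5,"travel":[0,0,-3],"twist":[0,0,0]}
    - {"gripper":3.5,"travel":[0,0,-5],"twist":[0,0,0]}
    - {"gripper":3.5,"travel":[-1,0,-6],"twist":[0,0,0]}
    - {"gripper":3.5,"travel":[-3,0,-6],"twist":[0,0,0]}

```text
time_s: 3.02
tcp_pos: [0.4709, -0.1104, 0.1935]
eef_rot: [3.136, 0.002, 1.573]
wrist_force: [0.6, -0.0, -0.7]
opening: 0.0445
grip_force: 41.3
```

Emit:
jog_arm:
  motion:
    - {"gripper":3.5,"travel":[-3,0,0],"twist":[0,0,0]}
    - {"gripper":3.5,"travel":[-6,0,0],"twist":[0,0,0]}
    - {"gripper":3.5,"travel":[-9,0,0],"twist":[0,0,0]}
    - {"gripper":3.5,"travel":[-12,0,0],"twist":[0,0,0]}
    - {"gripper":3.5,"travel":[-15,0,0],"twist":[0,0,0]}

```text
time_s: 3.43
tcp_pos: [0.4688, -0.2623, 0.1901]
eef_rot: [-3.142, 0.0, 1.571]
wrist_force: [-0.3, 0.7, -0.8]
opening: 0.0447
grip_force: 41.3
```

Emit:
jog_arm:
  motion:
    - {"gripper":3.5,"travel":[-3,0,0],"twist":[0,0,0]}
    - {"gripper":3.5,"travel":[-6,0,0],"twist":[0,0,0]}
    - {"gripper":3.5,"travel":[-9,0,0],"twist":[0,0,0]}
    - {"gripper":3.5,"travel":[-10,0,0],"twist":[0,0,0]}
    - {"gripper":3.5,"travel":[-10,0,0],"twist":[0,0,0]}

```text
time_s: 3.85
tcp_pos: [0.4688, -0.363, 0.1901]
eef_rot: [3.142, 0.001, 1.568]
wrist_force: [0.1, 0.9, -0.9]
opening: 0.0445
grip_force: 41.3
```

Emit:
jog_arm:
  motion:
    - {"gripper":3.5,"travel":[0,0,1.5],"twist":[0,0,0]}
    - {"gripper":3.5,"travel":[0,0,3],"twist":[0,0,0]}
    - {"gripper":3.5,"travel":[0,0,4.5],"twist":[0,0,0]}
    - {"gripper":3.5,"travel":[0,0,4.5],"twist":[0,0,0]}
    - {"gripper":3.5,"travel":[0,0,4.5],"twist":[0,0,0]}

```text
time_s: 4.27
tcp_pos: [0.4688, -0.3589, 0.1439]
eef_rot: [-3.139, -0.002, 1.572]
wrist_force: [0.3, -0.2, -0.7]
opening: 0.0445
grip_force: 41.3
```

Run:
```python
from h import *
from rig import viewer
p,d=viewer.capture("side"); cv2.imwrite("pics/s1.png",p[240:480,160:480,::-1].repeat(2,0).repeat(2,1)); go()
```

```text
t 4.32 tcp [ 0.4694 -0.3596  0.1452] [-3.141 -0.     1.571] F [ 0.3 -0.7 -0.4] op 0.0443
```

View pics/s1.png

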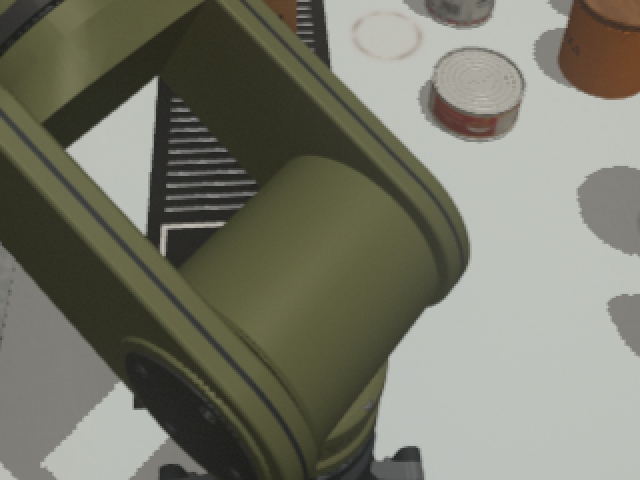

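The arm hides the jar here; only the bystander fish tin is visible, at (478,92). I'll lower by feel.

Emit:
jog_arm:
  motion:
    - {"gripper":3.5,"travel":[0,0,0.7],"twist":[0,0,0]}
    - {"gripper":3.5,"travel":[0,0,1.2],"twist":[0,0,0]}
    - {"gripper":3.5,"travel":[0,0,1.5],"twist":[0,0,0]}
    - {"gripper":3.5,"travel":[0,0,1.5],"twist":[0,0,0]}
    - {"gripper":3.5,"travel":[0,0,1.5],"twist":[0,0,0]}

```text
time_s: 4.73
tcp_pos: [0.4694, -0.3602, 0.1297]
eef_rot: [-3.141, -0.0, 1.571]
wrist_force: [-0.3, 0.3, -0.6]
opening: 0.0448
grip_force: 41.3
```

Emit:
jog_arm:
  motion:
    - {"gripper":3.5,"travel":[0,0,0.1],"twist":[0,0,0]}
    - {"gripper":3.5,"travel":[0,0,0.2],"twist":[0,0,0]}
    - {"gripper":3.5,"travel":[0,0,0.2],"twist":[0,0,0]}

```text
time_s: 4.98
tcp_pos: [0.4697, -0.3606, 0.1285]
eef_rot: [3.141, 0.001, 1.571]
wrist_force: [-1.4, 0.1, 2.0]
opening: 0.0447
grip_force: 41.5
```

Emit:
jog_arm:
  motion:
    - {"gripper":5.2,"travel":[0,0,0],"twist":[0,0,0]}
    - {"gripper":6,"travel":[0,0,0],"twist":[0,0,0]}
    - {"gripper":7,"travel":[0,0,0],"twist":[0,0,0]}
    - {"gripper":8.5,"travel":[0,0,0],"twist":[0,0,0]}
    - {"gripper":8.5,"travel":[0,0,0],"twist":[0,0,0]}

```text
time_s: 5.4
tcp_pos: [0.4694, -0.3603, 0.1279]
eef_rot: [3.142, -0.0, 1.571]
wrist_force: [-0.1, -0.2, -0.1]
opening: 0.0853
grip_force: 0.0
```

Emit:
jog_arm:
  motion:
    - {"gripper":8.5,"travel":[0,0,0],"twist":[0,0,0]}
    - {"gripper":8.5,"travel":[0,0,-2],"twist":[0,0,0]}
    - {"gripper":8.5,"travel":[0,0,-5],"twist":[0,0,0]}
    - {"gripper":8.5,"travel":[0,0,-9],"twist":[0,0,0]}
    - {"gripper":8.5,"travel":[0,0,-12],"twist":[0,0,0]}

```text
time_s: 5.82
tcp_pos: [0.4696, -0.3604, 0.2503]
eef_rot: [3.141, 0.001, 1.571]
wrist_force: [1.3, -2.3, -0.2]
opening: 0.0851
grip_force: 0.0
```

Emit:
jog_arm:
  motion:
    - {"gripper":5,"travel":[4,0,0],"twist":[0,0,0]}
    - {"gripper":5,"travel":[8,0,0],"twist":[0,0,0]}
    - {"gripper":5,"travel":[12,0,0],"twist":[0,0,0]}
    - {"gripper":5,"travel":[16,0,0],"twist":[0,0,0]}
    - {"gripper":5,"travel":[20,0,0],"twist":[0,0,0]}

```text
time_s: 6.23
tcp_pos: [0.469, -0.1587, 0.248]
eef_rot: [3.141, 0.0, 1.57]
wrist_force: [2.0, 0.6, 0.0]
opening: 0.05
grip_force: 0.0
```

Emit:
jog_arm:
  motion:
    - {"gripper":5,"travel":[4,0,0],"twist":[0,0,0]}
    - {"gripper":5,"travel":[8,0,0],"twist":[0,0,0]}
    - {"gripper":5,"travel":[12,0,0],"twist":[0,0,0]}
    - {"gripper":5,"travel":[16,0,0],"twist":[0,0,0]}
    - {"gripper":5,"travel":[20,0,0],"twist":[0,0,0]}

```text
time_s: 6.65
tcp_pos: [0.469, 0.0416, 0.2482]
eef_rot: [3.141, 0.0, 1.571]
wrist_force: [1.1, 0.2, 0.0]
opening: 0.05
grip_force: 0.0
```

Emit:
jog_arm:
  motion:
    - {"gripper":5,"travel":[4,0,0],"twist":[0,0,0]}
    - {"gripper":5,"travel":[8,0,0],"twist":[0,0,0]}
    - {"gripper":5,"travel":[12,0,0],"twist":[0,0,0]}
    - {"gripper":5,"travel":[16,0,0],"twist":[0,0,0]}
    - {"gripper":5,"travel":[20,0,0],"twist":[0,0,0]}

```text
time_s: 7.07
tcp_pos: [0.4689, 0.2418, 0.2482]
eef_rot: [3.141, -0.0, 1.571]
wrist_force: [0.3, 1.0, 0.7]
opening: 0.0501
grip_force: 0.0
```

Run:
```python
from h import *
from rig import viewer
go((.462,.29,.20,1.5708-.056+.04))
for n in("side","top"):
    p,d=viewer.capture(n); c=viewer.camera_info(n); np.savez("pics/%s2.npz"%n,p=p,d=d,m=c["mtx"],T=c["T"])
    cv2.imwrite("pics/%s2.png"%n,p[:,:,::-1])
```

```text
t 7.07 tcp [0.4689 0.2418 0.2482] [ 3.141 -0.     1.571] F [0.3 1.  0.7] op 0.0501
  travel [ 4.82 -0.7   4.82] twist [ 0.001 -0.     0.016]
```

View pics/side2.png

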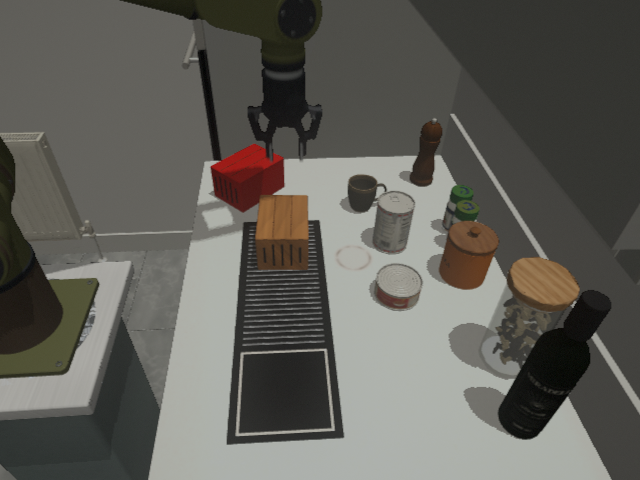

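Side view: block unmoved at (284,230), gripper open above and behind it at (285,130), and the square empty at (285,390). The jar's new spot is below this frame, so I'll check it in the top data.

Run:
```python
from h import *
p,d,m,T=load("pics/top2.npz"); w=pts(p,d,m,T)
k=(w[...,2]>.08)&(w[...,2]<.14)&(w[...,1]<-.28)&(w[...,1]>-.45)&(w[...,0]>.3)&(w[...,0]<.6)
print(rect(k,w),np.nanpercentile(w[...,2][k],[10,50,90]) if k.any() else 0)
k=(w[...,2]>.015)&(w[...,2]<.3)&(w[...,1]<-.25)&(w[...,1]>-.5)&(w[...,0]>.3)&(w[...,0]<.6)
print(rect(k,w))
```

```text
(array([ 0.4689, -0.3543]), array([0.0453, 0.0422]), 89.04, 347) [0.0952166  0.1038461  0.10750244]
(array([ 0.4691, -0.3539]), array([0.0471, 0.045 ]), 72.55, 510)
```

Emit:
jog_arm:
  motion:
    - {"gripper":5,"travel":[2.5,-0.35,0],"twist":[0,0,0.056]}
    - {"gripper":5,"travel":[4.6,-0.65,0],"twist":[0,0,0.056]}
    - {"gripper":5,"travel":[4.6,-0.65,3],"twist":[0,0,0.056]}
    - {"gripper":5,"travel":[4.6,-0.65,6],"twist":[0,0,0.056]}
    - {"gripper":5,"travel":[4.6,-0.65,9],"twist":[0,0,0.056]}

```text
time_s: 7.58
tcp_pos: [0.4633, 0.2859, 0.1577]
eef_rot: [3.14, -0.001, 1.515]
wrist_force: [0.6, -0.5, -0.7]
opening: 0.05
grip_force: 0.0
```

Emit:
jog_arm:
  motion:
    - {"gripper":5,"travel":[0,0,1.5],"twist":[0,0,0]}
    - {"gripper":5,"travel":[0,0,2.5],"twist":[0,0,0]}
    - {"gripper":5,"travel":[0,0,2.5],"twist":[0,0,0]}
    - {"gripper":5,"travel":[-1,0,2.5],"twist":[0,0,0]}
    - {"gripper":5,"travel":[-2,0,2.5],"twist":[0,0,0]}

```text
time_s: 8.0
tcp_pos: [0.4628, 0.2655, 0.1346]
eef_rot: [3.139, -0.001, 1.516]
wrist_force: [0.3, 0.6, -0.8]
opening: 0.05
grip_force: 0.0
```

Emit:
jog_arm:
  motion:
    - {"gripper":5,"travel":[-0.4,0,0],"twist":[0,0,0]}
    - {"gripper":5,"travel":[-0.8,0,0],"twist":[0,0,0]}
    - {"gripper":5,"travel":[-1.0,0,0],"twist":[0,0,0]}
    - {"gripper":5,"travel":[-1.0,0,0],"twist":[0,0,0]}

```text
time_s: 8.33
tcp_pos: [0.4622, 0.2563, 0.1346]
eef_rot: [3.139, -0.004, 1.513]
wrist_force: [1.8, 4.1, 0.6]
opening: 0.0501
grip_force: 2.3
```

Run:
```python
from h import *
from rig import viewer
go((.461,.2575,.133,1.515))
p,d=viewer.capture("side"); cv2.imwrite("pics/s3.png",cv2.resize(p[60:300,180:420,::-1],None,fx=2.4,fy=2.4))
```

```text
t 8.33 tcp [0.4622 0.2563 0.1346] [ 3.139 -0.004  1.513] F [1.8 4.1 0.6] op 0.0501
  travel [ 0.11 -0.12  0.16] twist [ 0.003 -0.004 -0.002]
```

View pics/s3.png

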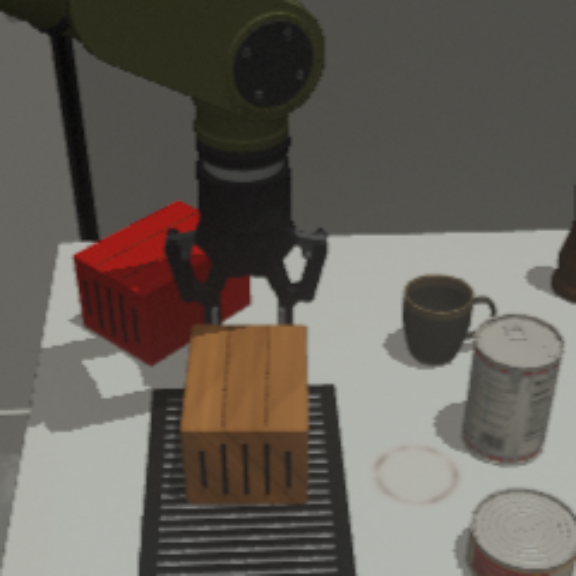

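Fingers sit at the base face's top (250,315 in the crop), touching at 4 N. Now the arc.

Emit:
jog_arm:
  motion:
    - {"gripper":5,"travel":[-0.6,0,-1.2],"twist":[0,0,0]}
    - {"gripper":5,"travel":[-1.25,0,-2.35],"twist":[0,0,0]}
    - {"gripper":5,"travel":[-2.05,0,-3.4],"twist":[0,0,0]}
    - {"gripper":5,"travel":[-2.9,0,-4.4],"twist":[0,0,0]}
    - {"gripper":5,"travel":[-3.85,0,-5.35],"twist":[0,0,0]}

```text
time_s: 8.8
tcp_pos: [0.459, 0.2165, 0.1876]
eef_rot: [3.141, 0.0, 1.515]
wrist_force: [0.2, 1.8, -0.5]
opening: 0.0499
grip_force: 0.7
```

Run:
```python
from h import *
from rig import viewer
go()
p,d=viewer.capture("side"); cv2.imwrite("pics/s4.png",cv2.resize(p[60:300,180:420,::-1],None,fx=2,fy=2))
```

```text
t 8.8 tcp [0.459  0.2165 0.1876] [3.141 0.    1.515] F [ 0.2  1.8 -0.5] op 0.0499
```

View pics/s4.png

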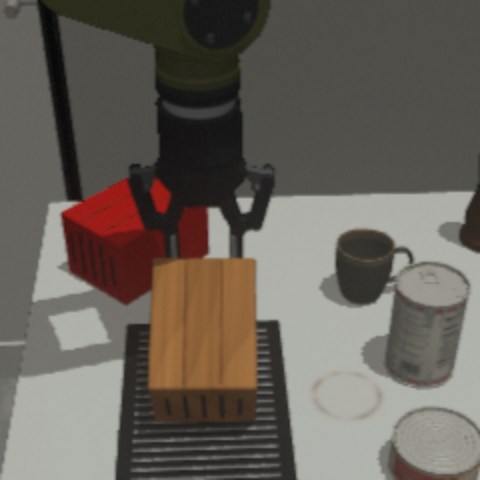

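The block is pivoting on its front lower edge (slotted end down at (205,405)), square to the fingers. I'll continue past balance.

Emit:
jog_arm:
  motion:
    - {"gripper":5,"travel":[-1.05,0,-0.85],"twist":[0,0,0]}
    - {"gripper":5,"travel":[-2.1,0,-1.6],"twist":[0,0,0]}
    - {"gripper":5,"travel":[-3.3,0,-2.25],"twist":[0,0,0]}
    - {"gripper":5,"travel":[-4.5,0,-2.8],"twist":[0,0,0]}
    - {"gripper":5,"travel":[-5.75,0,-3.2],"twist":[0,0,0]}

```text
time_s: 9.27
tcp_pos: [0.4566, 0.1588, 0.2201]
eef_rot: [3.139, -0.001, 1.515]
wrist_force: [1.8, 1.8, 5.7]
opening: 0.0498
grip_force: 2.8
```

Emit:
jog_arm:
  motion:
    - {"gripper":5,"travel":[-1.0,0,-0.3],"twist":[0,0,0]}
    - {"gripper":5,"travel":[-1.7,0,-0.45],"twist":[0,0,0]}
    - {"gripper":5,"travel":[-2.3,0,-0.55],"twist":[0,0,0]}
    - {"gripper":5,"travel":[-2.9,0,-0.6],"twist":[0,0,0]}
    - {"gripper":5,"travel":[-3.4,0,-0.65],"twist":[0,0,0]}

```text
time_s: 9.68
tcp_pos: [0.4548, 0.1248, 0.2265]
eef_rot: [3.139, 0.0, 1.514]
wrist_force: [1.3, 0.0, 8.1]
opening: 0.0498
grip_force: 3.5
```

Emit:
jog_arm:
  motion:
    - {"gripper":5,"travel":[-0.4,0,0],"twist":[0,0,0]}
    - {"gripper":5,"travel":[-0.4,0,-1],"twist":[0,0,0]}
    - {"gripper":5,"travel":[-0.4,0,-2],"twist":[0,0,0]}
    - {"gripper":5,"travel":[1,0,-3],"twist":[0,0,0]}
    - {"gripper":5,"travel":[4,0,-3],"twist":[0,0,0]}

```text
time_s: 10.1
tcp_pos: [0.4567, 0.1645, 0.2569]
eef_rot: [3.14, 0.001, 1.511]
wrist_force: [0.8, 0.2, 0.9]
opening: 0.05
grip_force: 0.0
```

```bash
cat >> h.py <<'E'
def shot(i,n="side"):
    from rig import viewer
    p,d=viewer.capture(n); c=viewer.camera_info(n); f="pics/%s%s.npz"%(n,i); np.savez(f,p=p,d=d,m=c["mtx"],T=c["T"]); cv2.imwrite(f[:-3]+"png",p[:,:,::-1]); return f
E
python3 - <<'E'
from h import *
go(); f=shot(5)
block(f,.13,.16)
E
```

```text
t 10.1 tcp [0.4567 0.1645 0.2569] [3.140e+00 1.000e-03 1.511e+00] F [0.8 0.2 0.9] op 0.05
pics/side5.npz n 2520 z 0.1481
[[0.39660000801086426, 0.0020000000949949026], [0.49639999866485596, -0.003000000026077032], [0.5005999803543091, 0.08160000294446945], [0.4007999897003174, 0.08659999817609787]] [0.4486 0.0418] [0.0847 0.0999] 87.1556167602539
```

Run:
```python
from h import *
f=shot(6); block(f,.12,.17)
p,d,m,T=load(f); w=pts(p,d,m,T)
cv2.imwrite("pics/s6.png",cv2.resize(p[100:340,180:420,::-1],None,fx=2,fy=2))
hsv=cv2.cvtColor(p,cv2.COLOR_RGB2HSV)
k=(w[...,0]>.40)&(w[...,0]<.49)&(hsv[...,0]>5)&(hsv[...,0]<22)&(hsv[...,1]>60)&(w[...,1]<.2)
q=w[k]
for z in np.arange(.01,.17,.02):
    s=q[abs(q[:,2]-z)<.01]
    if len(s): print(z.round(2),s[:,1].min().round(4),s[:,1].max().round(4),len(s))
```

```text
pics/side6.npz n 2753 z 0.1476
[[0.3962000012397766, 0.0012000000569969416], [0.4961000084877014, -0.004000000189989805], [0.5004000067710876, 0.0786999985575676], [0.40059998631477356, 0.08389999717473984]] [0.4483 0.0399] [0.0828 0.1   ] 86.9788818359375
0.01 0.0152 0.0234 177
0.03 0.0124 0.0219 315
0.05 0.0089 0.0182 320
0.07 0.0065 0.0162 346
0.09 0.0035 0.0128 365
0.11 0.0013 0.0102 382
0.13 -0.0024 0.0066 409
0.15 -0.0031 0.0836 2076
```

View pics/s6.png

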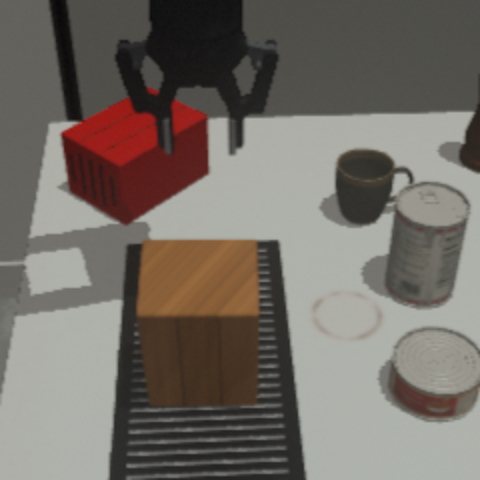

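The block stands on its slotted end, still rocking about 8° forward, well short of the 31° balance point. I'll let it settle.

Emit:
jog_arm:
  motion:
    - {"gripper":5,"travel":[0,0,0],"twist":[0,0,0]}
    - {"gripper":5,"travel":[0,0,0],"twist":[0,0,0]}
    - {"gripper":5,"travel":[0,0,0],"twist":[0,0,0]}
    - {"gripper":5,"travel":[0,0,0],"twist":[0,0,0]}
    - {"gripper":5,"travel":[0,0,0],"twist":[0,0,0]}

```text
time_s: 10.62
tcp_pos: [0.4561, 0.1653, 0.2547]
eef_rot: [-3.141, 0.0, 1.514]
wrist_force: [-0.1, 0.1, -0.5]
opening: 0.05
grip_force: 0.0
```

Emit:
jog_arm:
  motion:
    - {"gripper":5,"travel":[0,0,0],"twist":[0,0,0]}
    - {"gripper":5,"travel":[0,0,0],"twist":[0,0,0]}
    - {"gripper":5,"travel":[0,0,0],"twist":[0,0,0]}
    - {"gripper":5,"travel":[0,0,0],"twist":[0,0,0]}
    - {"gripper":5,"travel":[0,0,0],"twist":[0,0,0]}

```text
time_s: 11.03
tcp_pos: [0.4562, 0.1659, 0.2549]
eef_rot: [-3.142, -0.0, 1.515]
wrist_force: [-0.3, 0.6, 0.1]
opening: 0.05
grip_force: 0.0
```

Emit:
jog_arm:
  motion:
    - {"gripper":5,"travel":[0,0,0],"twist":[0,0,0]}
    - {"gripper":5,"travel":[0,0,0],"twist":[0,0,0]}
    - {"gripper":5,"travel":[0,0,0],"twist":[0,0,0]}
    - {"gripper":5,"travel":[0,0,0],"twist":[0,0,0]}
    - {"gripper":5,"travel":[0,0,0],"twist":[0,0,0]}

```text
time_s: 11.45
tcp_pos: [0.4562, 0.1659, 0.2549]
eef_rot: [-3.142, -0.0, 1.515]
wrist_force: [-0.3, 0.8, 0.6]
opening: 0.0501
grip_force: 0.0
```

```bash
cat >> h.py <<'E'
def prof(f):
    p,d,m,T=load(f); w=pts(p,d,m,T); hsv=cv2.cvtColor(p,cv2.COLOR_RGB2HSV)
    k=(w[...,0]>.40)&(w[...,0]<.49)&(hsv[...,0]>5)&(hsv[...,0]<22)&(hsv[...,1]>60)&(w[...,1]<.26)
    q=w[k]
    for z in np.arange(.01,.17,.02):
        s=q[abs(q[:,2]-z)<.01]
        if len(s): print(z.round(2),s[:,1].min().round(4),s[:,1].max().round(4),len(s))
E
python3 - <<'E'
from h import *
go(); f=shot(7); block(f,.13,.17); prof(f)
f=shot(7,"top"); block(f,.12,.17)
E
```

```text
t 11.45 tcp [0.4562 0.1659 0.2549] [-3.142 -0.     1.515] F [-0.3  0.8  0.6] op 0.0501
pics/side7.npz n 2187 z 0.1446
[[0.3968999981880188, 0.021199999377131462], [0.4968000054359436, 0.01549999974668026], [0.5016999840736389, 0.10040000081062317], [0.4018000066280365, 0.10620000213384628]] [0.4493 0.0608] [0.0851 0.1001] 86.69544219970703
0.01 0.0169 0.0247 224
0.03 0.0169 0.0256 358
0.05 0.016 0.025 392
0.07 0.0169 0.0251 397
0.09 0.0161 0.0258 428
0.11 0.0165 0.025 454
0.13 0.0162 0.0253 479
0.15 0.0171 0.1041 1738
pics/top7.npz n 1615 z 0.1434
[[0.3993000090122223, 0.024800000712275505], [0.49970000982284546, 0.020099999383091927], [0.503600001335144, 0.1039000004529953], [0.4032000005245209, 0.10859999805688858]] [0.4515 0.0644] [0.0839 0.1005] 87.33374786376953
```

The block is upright at (0.450, 0.063) with the yaw kept. Second tip now.

Emit:
jog_arm:
  motion:
    - {"gripper":5,"travel":[0,0,3],"twist":[0,0,0]}
    - {"gripper":5,"travel":[0,0,5.8],"twist":[0,0,0]}
    - {"gripper":5,"travel":[-1.5,0,5.8],"twist":[0,0,0]}
    - {"gripper":5,"travel":[-3,0,5.8],"twist":[0,0,0]}
    - {"gripper":5,"travel":[-4.2,0,5.8],"twist":[0,0,0]}

```text
time_s: 11.97
tcp_pos: [0.4534, 0.1233, 0.1961]
eef_rot: [-3.14, 0.0, 1.515]
wrist_force: [0.2, -0.3, 0.7]
opening: 0.0499
grip_force: 0.0
```

Emit:
jog_arm:
  motion:
    - {"gripper":5,"travel":[-0.3,0,0],"twist":[0,0,0]}
    - {"gripper":5,"travel":[-0.6,0,0],"twist":[0,0,0]}
    - {"gripper":5,"travel":[-0.9,0,0],"twist":[0,0,0]}
    - {"gripper":5,"travel":[-0.9,0,0],"twist":[0,0,0]}

```text
time_s: 12.3
tcp_pos: [0.4538, 0.1151, 0.1976]
eef_rot: [3.14, -0.001, 1.515]
wrist_force: [1.0, 1.9, -0.2]
opening: 0.0499
grip_force: 0.7
```

Run:
```python
from h import *
go(); f=shot(8); block(f,.13,.17)
```

```text
t 12.3 tcp [0.4538 0.1151 0.1976] [ 3.140e+00 -1.000e-03  1.515e+00] F [ 1.   1.9 -0.2] op 0.0499
pics/side8.npz n 2217 z 0.1447
[[0.3970000147819519, 0.020099999383091927], [0.49639999866485596, 0.013899999670684338], [0.5026000142097473, 0.11219999939203262], [0.4032000005245209, 0.11840000003576279]] [0.4498 0.0661] [0.0985 0.0996] 86.42637634277344
```

Contact at about 2 N. Arc.

Emit:
jog_arm:
  motion:
    - {"gripper":5,"travel":[-1.1,0,-0.7],"twist":[0,0,0]}
    - {"gripper":5,"travel":[-2.2,0,-1.3],"twist":[0,0,0]}
    - {"gripper":5,"travel":[-3.4,0,-1.75],"twist":[0,0,0]}
    - {"gripper":5,"travel":[-4.6,0,-2.15],"twist":[0,0,0]}
    - {"gripper":5,"travel":[-5.8,0,-2.4],"twist":[0,0,0]}

```text
time_s: 12.77
tcp_pos: [0.4501, 0.0561, 0.2219]
eef_rot: [3.141, 0.0, 1.515]
wrist_force: [-0.1, 0.5, -0.0]
opening: 0.05
grip_force: 0.1
```

Emit:
jog_arm:
  motion:
    - {"gripper":5,"travel":[-0.8,0,-0.1],"twist":[0,0,0]}
    - {"gripper":5,"travel":[-1.5,0,-0.2],"twist":[0,0,0]}
    - {"gripper":5,"travel":[-2.1,0,-0.2],"twist":[0,0,0]}
    - {"gripper":5,"travel":[-2.7,0,-0.2],"twist":[0,0,0]}
    - {"gripper":5,"travel":[-3.2,0,-0.2],"twist":[0,0,0]}

```text
time_s: 13.18
tcp_pos: [0.4482, 0.0246, 0.2227]
eef_rot: [-3.141, 0.0, 1.515]
wrist_force: [-0.3, 0.5, 0.3]
opening: 0.0499
grip_force: 0.0
```

Emit:
jog_arm:
  motion:
    - {"gripper":5,"travel":[0,0,0],"twist":[0,0,0]}
    - {"gripper":5,"travel":[0,0,0],"twist":[0,0,0]}
    - {"gripper":5,"travel":[0,0,0],"twist":[0,0,0]}
    - {"gripper":5,"travel":[0,0,0],"twist":[0,0,0]}
    - {"gripper":5,"travel":[0,0,0],"twist":[0,0,0]}

```text
time_s: 13.6
tcp_pos: [0.4483, 0.0254, 0.2229]
eef_rot: [-3.141, -0.0, 1.515]
wrist_force: [-0.4, 0.3, 0.0]
opening: 0.0498
grip_force: 0.0
```

Run:
```python
from h import *
go(); f=shot(9); block(f,.07,.17); prof(f)
```

```text
t 13.6 tcp [0.4483 0.0254 0.2229] [-3.141 -0.     1.515] F [-0.4  0.3  0. ] op 0.0498
pics/side9.npz n 4566 z 0.0887
[[0.3896999955177307, -0.12049999833106995], [0.48969998955726624, -0.1256999969482422], [0.49709999561309814, 0.017400000244379044], [0.39719998836517334, 0.022600000724196434]] [ 0.4434 -0.0515] [0.1433 0.1001] 87.00801849365234
0.01 -0.1242 0.1032 291
0.03 -0.1248 -0.1176 406
0.05 -0.1256 -0.1177 428
0.07 -0.1253 -0.1175 459
0.09 -0.1254 0.0197 3911
```

It is flat at (0.4445, -0.050), exactly as predicted. Third tip: back off, go down, make contact.

Emit:
jog_arm:
  motion:
    - {"gripper":5,"travel":[2,0,0],"twist":[0,0,0]}
    - {"gripper":5,"travel":[4,0,0],"twist":[0,0,0]}
    - {"gripper":5,"travel":[4,0,3],"twist":[0,0,0]}
    - {"gripper":5,"travel":[4,0,6],"twist":[0,0,0]}
    - {"gripper":5,"travel":[4,0,8.9],"twist":[0,0,0]}

```text
time_s: 14.07
tcp_pos: [0.451, 0.0657, 0.1335]
eef_rot: [3.139, -0.0, 1.516]
wrist_force: [0.5, 0.4, -0.7]
opening: 0.0499
grip_force: 0.0
```

Emit:
jog_arm:
  motion:
    - {"gripper":5,"travel":[0,0,0],"twist":[0,0,0]}
    - {"gripper":5,"travel":[-1,0,0],"twist":[0,0,0]}
    - {"gripper":5,"travel":[-2,0,0],"twist":[0,0,0]}
    - {"gripper":5,"travel":[-2.8,0,0],"twist":[0,0,0]}
    - {"gripper":5,"travel":[-3.2,0,0],"twist":[0,0,0]}

```text
time_s: 14.48
tcp_pos: [0.4501, 0.0317, 0.1362]
eef_rot: [3.138, 0.0, 1.513]
wrist_force: [-0.2, 0.0, 0.1]
opening: 0.0497
grip_force: 0.0
```

Emit:
jog_arm:
  motion:
    - {"gripper":5,"travel":[-0.2,0,0],"twist":[0,0,0]}
    - {"gripper":5,"travel":[-0.4,0,0],"twist":[0,0,0]}
    - {"gripper":5,"travel":[-0.4,0,0],"twist":[0,0,0]}
    - {"gripper":5,"travel":[-0.4,0,0],"twist":[0,0,0]}

```text
time_s: 14.82
tcp_pos: [0.4498, 0.0294, 0.1356]
eef_rot: [3.138, -0.002, 1.514]
wrist_force: [1.4, 3.1, 3.2]
opening: 0.0503
grip_force: 2.0
```

Emit:
jog_arm:
  motion:
    - {"gripper":5,"travel":[-0.6,0,-1.2],"twist":[0,0,0]}
    - {"gripper":5,"travel":[-1.25,0,-2.35],"twist":[0,0,0]}
    - {"gripper":5,"travel":[-2.05,0,-3.4],"twist":[0,0,0]}
    - {"gripper":5,"travel":[-2.9,0,-4.4],"twist":[0,0,0]}
    - {"gripper":5,"travel":[-3.85,0,-5.35],"twist":[0,0,0]}

```text
time_s: 15.23
tcp_pos: [0.4462, -0.0101, 0.1884]
eef_rot: [3.142, 0.0, 1.515]
wrist_force: [0.4, 0.9, -0.4]
opening: 0.0499
grip_force: 0.7
```

Emit:
jog_arm:
  motion:
    - {"gripper":5,"travel":[-1.05,0,-0.85],"twist":[0,0,0]}
    - {"gripper":5,"travel":[-2.1,0,-1.6],"twist":[0,0,0]}
    - {"gripper":5,"travel":[-3.3,0,-2.25],"twist":[0,0,0]}
    - {"gripper":5,"travel":[-4.5,0,-2.8],"twist":[0,0,0]}
    - {"gripper":5,"travel":[-5.75,0,-3.2],"twist":[0,0,0]}

```text
time_s: 15.65
tcp_pos: [0.4434, -0.0683, 0.2208]
eef_rot: [3.14, 0.001, 1.514]
wrist_force: [0.6, 1.9, 2.1]
opening: 0.0498
grip_force: 0.9
```

Run:
```python
from h import *
go(); f=shot(10); prof(f)
```

```text
t 15.65 tcp [ 0.4434 -0.0683  0.2208] [3.140e+00 1.000e-03 1.514e+00] F [0.6 1.9 2.1] op 0.0498
0.01 -0.15 0.0658 3
0.05 -0.184 -0.182 10
0.07 -0.1859 -0.1638 1034
0.09 -0.1726 -0.146 1125
0.11 -0.1536 -0.0282 1177
0.13 -0.136 -0.041 1244
0.15 -0.1171 -0.0633 1274
```

Emit:
jog_arm:
  motion:
    - {"gripper":5,"travel":[-0.7,0,-0.2],"twist":[0,0,0]}
    - {"gripper":5,"travel":[-1.3,0,-0.35],"twist":[0,0,0]}
    - {"gripper":5,"travel":[-1.7,0,-0.45],"twist":[0,0,0]}
    - {"gripper":5,"travel":[-2.1,0,-0.5],"twist":[0,0,0]}
    - {"gripper":5,"travel":[-2.5,0,-0.55],"twist":[0,0,0]}

```text
time_s: 16.12
tcp_pos: [0.4421, -0.092, 0.2254]
eef_rot: [3.141, 0.0, 1.515]
wrist_force: [0.4, 1.1, 2.4]
opening: 0.0502
grip_force: 1.8
```

Emit:
jog_arm:
  motion:
    - {"gripper":5,"travel":[-0.3,0,-0.05],"twist":[0,0,0]}
    - {"gripper":5,"travel":[-0.6,0,-0.1],"twist":[0,0,0]}
    - {"gripper":5,"travel":[-0.9,0,-0.1],"twist":[0,0,0]}
    - {"gripper":5,"travel":[-0.9,0,-0.1],"twist":[0,0,0]}

```text
time_s: 16.45
tcp_pos: [0.4416, -0.1011, 0.2264]
eef_rot: [3.141, 0.001, 1.515]
wrist_force: [0.5, -0.7, 5.2]
opening: 0.0499
grip_force: 2.2
```

Run:
```python
from h import *
go(); f=shot(11); prof(f)
```

```text
t 16.45 tcp [ 0.4416 -0.1011  0.2264] [3.141e+00 1.000e-03 1.515e+00] F [ 0.5 -0.7  5.2] op 0.0499
0.01 -0.1734 0.0574 23
0.05 -0.1976 -0.185 556
0.07 -0.1907 -0.173 875
0.09 -0.1795 -0.1609 906
0.11 -0.1688 -0.1505 939
0.13 -0.1576 -0.057 1143
0.15 -0.1464 -0.0758 1397
```

Emit:
jog_arm:
  motion:
    - {"gripper":5,"travel":[-0.4,0,0],"twist":[0,0,0]}
    - {"gripper":5,"travel":[-0.8,0,-0.05],"twist":[0,0,0]}
    - {"gripper":5,"travel":[-1.2,0,-0.1],"twist":[0,0,0]}
    - {"gripper":5,"travel":[-1.6,0,-0.3],"twist":[0,0,0]}
    - {"gripper":5,"travel":[-1.6,0,-1.0],"twist":[0,0,0]}

```text
time_s: 16.92
tcp_pos: [0.439, -0.1166, 0.2339]
eef_rot: [-3.137, -0.001, 1.514]
wrist_force: [0.4, 0.5, -0.2]
opening: 0.05
grip_force: 0.0
```

Emit:
jog_arm:
  motion:
    - {"gripper":5,"travel":[0,0,-1.5],"twist":[0,0,0]}
    - {"gripper":5,"travel":[0,0,-3],"twist":[0,0,0]}
    - {"gripper":5,"travel":[0,0,-3],"twist":[0,0,0]}
    - {"gripper":5,"travel":[0,0,-3],"twist":[0,0,0]}
    - {"gripper":5,"travel":[0,0,-3],"twist":[0,0,0]}

```text
time_s: 17.33
tcp_pos: [0.4398, -0.1164, 0.2649]
eef_rot: [-3.14, -0.001, 1.515]
wrist_force: [0.5, -0.6, -0.2]
opening: 0.0499
grip_force: 0.0
```

Emit:
jog_arm:
  motion:
    - {"gripper":5,"travel":[3,0,0],"twist":[0,0,0]}
    - {"gripper":5,"travel":[6,0,0],"twist":[0,0,0]}
    - {"gripper":5,"travel":[9,0,0],"twist":[0,0,0]}
    - {"gripper":5,"travel":[12,0,0],"twist":[0,0,0]}
    - {"gripper":5,"travel":[12,0,0],"twist":[0,0,0]}

```text
time_s: 17.75
tcp_pos: [0.4462, 0.0068, 0.2643]
eef_rot: [-3.139, -0.002, 1.519]
wrist_force: [0.3, 0.5, -0.9]
opening: 0.0498
grip_force: 0.0
```

Emit:
jog_arm:
  motion:
    - {"gripper":5,"travel":[4,0,-3],"twist":[0,0,0]}
    - {"gripper":5,"travel":[8,0,-3],"twist":[0,0,0]}
    - {"gripper":5,"travel":[12,0,-3],"twist":[0,0,0]}
    - {"gripper":5,"travel":[12,0,-3],"twist":[0,0,0]}
    - {"gripper":5,"travel":[12,0,-3],"twist":[0,0,0]}

```text
time_s: 18.17
tcp_pos: [0.4532, 0.1245, 0.2947]
eef_rot: [-3.139, 0.001, 1.519]
wrist_force: [0.9, -0.5, 0.9]
opening: 0.0496
grip_force: 0.0
```

Run:
```python
from h import *
go(); f=shot(12); prof(f); block(f,.13,.17); f=shot(12,"top"); block(f,.12,.17)
p,d,m,T=load(f); w=pts(p,d,m,T)
for n,xr,yr,a,b in(("jar",(.4,.55),(-.45,-.28),.08,.14),("fish",(.6,.72),(-.02,.1),.03,.06),("tom",(.6,.72),(.13,.24),.09,.13),("mug",(.6,.7),(.27,.36),.03,.09)):
    k=(w[...,0]>xr[0])&(w[...,0]<xr[1])&(w[...,1]>yr[0])&(w[...,1]<yr[1])&(w[...,2]>a)&(w[...,2]<b); print(n,rect(k,w)[:2])
```

```text
t 18.17 tcp [0.4532 0.1245 0.2947] [-3.139e+00  1.000e-03  1.519e+00] F [ 0.9 -0.5  0.9] op 0.0496
0.01 -0.2092 -0.0062 314
0.03 -0.2093 -0.2032 404
0.05 -0.2089 -0.2035 424
0.07 -0.2092 -0.2033 453
0.09 -0.2091 -0.2029 480
0.11 -0.2095 -0.2029 522
0.13 -0.2094 -0.2029 549
0.15 -0.2087 -0.1206 3178
pics/side12.npz n 3984 z 0.1447
[[0.38510000705718994, -0.20550000667572021], [0.48500001430511475, -0.2101999968290329], [0.48910000920295715, -0.12359999865293503], [0.38920000195503235, -0.11890000104904175]] [ 0.4371 -0.1646] [0.0867 0.1   ] 87.29727935791016
pics/top12.npz n 1670 z 0.1431
[[0.3871000111103058, -0.20100000500679016], [0.48750001192092896, -0.20509999990463257], [0.4909000098705292, -0.12160000205039978], [0.390500009059906, -0.11749999970197678]] [ 0.439  -0.1613] [0.0836 0.1004] 87.66802978515625
jar (array([ 0.469 , -0.3537]), array([0.0423, 0.0445]))
fish (array([0.666 , 0.0365]), array([0.082 , 0.0848]))
tom (array([0.6675, 0.1827]), array([0.0408, 0.0737]))
mug (array([0.6453, 0.3144]), array([0.0792, 0.0643]))
```

View pics/side12.png

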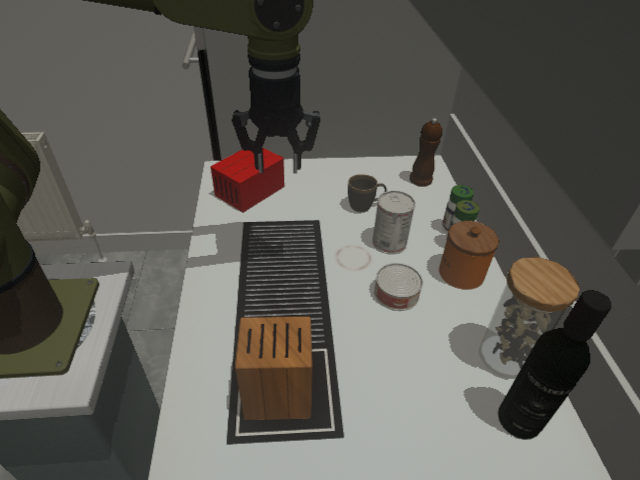

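The block stands slots up at (275,375), inside the white outline and still. The jar is upright and the bystanders are unmoved.

```bash
python3 -c "
from rig import job
print(job.close_job())"
```

```text
the job is handed in; nothing more can be done
None
```

The job is handed in at about 18 s of the 67 s: the block stands on its plain base, slots up, inside the white square about 6 mm clear of the nearest line; the jar is upright on bare worktop, and the mug and tins are where they were.

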